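# Tip a spot plate up against the drain stand's backrest

### The arm

A 7-joint arm with a two-finger parallel gripper is mounted at the origin on a cart in front of the work surface, level with it; the furniture and walls round the work are solid. World frame = base frame: x ahead of the robot, y to its left, z up, the work surface at z = 0. Lengths are in m, angles in rad, forces in N, time in s.
With the tool pointing down it reaches from about 0.35 to 0.9 m from the base axis. Payload 19.9 kg.
Tool frame: the origin (TCP) lies on the front face of the gripper's body, between the roots of the fingers; the fingertips stand 97 mm ahead of it and the grasp point (between the pads) lies 78 mm ahead of it; z points along the fingers, x is the direction in which the jaws open and shut, and the axes are right-handed (so a half turn about z gives the same grasp; the last joint's range is limited). The gripper opens to 94 mm and grips with 3 to 60 N. Pads are 16 mm wide; open, the fingers measure 119 mm over their backs; the gripper's body (75 mm by 177 mm) begins 78 mm behind the grasp point.
Start: joints at [-1.159, 0.417, -0.01, 1.614, 0.005, 1.111, -0.053], TCP at [0.273, 0.562, 0.303] pointing down, gripper open.
Joint ranges: [-2.81, 2.81], [-0.39, 2.02], [-1.27, 1.25], [0.06, 2.57], [-1.19, 4.33], [0.19, 2], [-2.82, 2.82]. Speed limits (rad/s): [1.89, 1.89, 2.39, 2.39, 3.01, 3.01, 3.01].

### API

Orientations are given as a unit quaternion [w, x, y, z].
In Python, from cell import telemetry, cams, ticket gives the robot as it stands.
- The arm moves only by the shell command python3 -m pendant 'ROWS' [FORCE]. ROWS is a JSON object of lists of equal length, an entry for each row: "grip": the closure, from 0 (fully open) to 1 (shut); "linear": the shift along the tool's x, y, z in cm, a list of three; "delta_rot": the turn, a rotation vector about the tool's x, y, z in degrees, a list of three. In form: {"grip": [grip, ...], "linear": [[dx, dy, dz], ...], "delta_rot": [[wx, wy, wz], ...]}. A call has 1 to 20 rows; each row is the pose to reach, as a shift and turn from the pose measured when the call began, along the tool's axes at that moment; what a row does not reach only later rows make up. A row lasts 1/8 s, in which the tool goes at most 62.5 mm and 10.7 degrees, less where a joint would pass 70% of its speed; a pose out of reach is approached as far as the arm can. A call with a gripper value outside its range is refused whole. The fingers move at their own pace and stop on an object; FORCE is the grip in N (left out, the last holds). Time passes only in rows, so rows that repeat a pose let the fingers close. It gives the time, the measured TCP pose, the force and the opening at its end, in the units of the state.
- telemetry.observe(): the state, without advancing time (a new reading comes with each control period).
- cams.read_camera(name): name is "side" or "top"; returns a dict with "image" (420x560x3 uint8, red, green, blue), "z_map" (420x560 float32, m along the optical axis (not along the pixel's ray), 0 where there is no reading), "fx", "fy", "cx", "cy" (pixels), "k1" (the pictures are not rectified: a ray, as slopes to the right and down, at radius r is drawn at 1 + k1 r^2 times it, then the intrinsics apply), "rvec" (rotation vector, rad) and "tvec" (3), from world to camera coordinates, as OpenCV has them. Camera axes: x right, y down, z forward; pixel columns grow to the right and rows downward; lengths in m; the calibration is good to about 2 mm. A picture is of the moment at which its call begins.
- ticket.hand_in(): hands the job in, once; it reports no verdict.
The state is a dict: "t": time; "q": joint angles; "dq": joint speeds; "joint_efforts": joint torques, N m; "tcp_pos": TCP position; "tcp_rot": TCP orientation; "force": force on the tool from outside, world axes, zero at the start; "ft_torque": the same for the moment, N m; "opening": finger opening in m.
Only numpy, scipy, OpenCV 4.12 (cv2) and the standard library are available. Lean on these libraries where they do the work, as an engineer would, in place of code of your own. Each camera call takes 0.05 s, during which the arm holds its last target.

### The job

The rinsed spot plate lies flat on the drain stand beside the sink. Slide it along the deck until its far edge butts squarely against the backrest, then lift its overhanging near edge so that it tips up about that far edge, kept on the deck, until it leans back flat against the slats, wells towards them and its lower edge close in at the foot of the backrest; let go and leave it standing. Do not drop or fling the plate, and leave the beaker, the petri dish and the wash bottle where they stand.

Things in the scene. Friction and masses are not known exactly. Their poses are not given: they have to be found in the camera images.
- spot_plate: white porcelain plate 150 (x) x 120 (y) x 10 (z) mm, about 0.3 kg, twelve round wells in its upper face; too wide to grip flat. Origin at its centre; x points to the far edge (to the backrest), z out of the face with the wells. It starts level on the deck, up to 0.15 rad off square, its far edge 10 to 28 mm short of the backrest, its near edge overhanging the deck by 45 to 60 mm
- plate_far_edge (a point): middle of the plate's far end face, 75 mm from its centre along its x axis (half-way through the 10 mm thickness)
- plate_near_edge (a point): middle of the plate's near end face, 75 mm from its centre along -x, the overhanging edge
- drain_stand: fixed steel stand. Origin under it at bench level; x points from its front to the backrest, y along the backrest, z up. Flat deck 190 mm wide, its top 40 mm above the bench, from x = -60 to +85 mm; in front of x = -60 mm free space down to the bench. Backrest on the deck at x = +60 mm: five slats across 184 mm, 110 mm tall, leaning back (top to +x) 10 degrees from upright
- stand_foot (a point): where the front face of the backrest meets the deck, at the middle of its width: 60 mm from the stand's origin along x and 40 mm above the bench; axes as the stand's
- beaker: bystander: low glass beaker, 54 mm across, 68 mm high, standing on the bench to the right of the stand; origin under its centre
- dish: bystander: glass petri dish, 67 mm across, 16 mm high, on the bench at the front right; origin under its centre
- squeeze_bottle: bystander: white wash bottle, 74 mm across, 295 mm high with its bent spout, behind and to the left of the stand; origin under its centre
Things that resemble listed ones, but are neither listed nor needed, are in the scene too. Of the things that look like the spot_plate, the largest one is meant.

How it is judged:
On the way:
1. the plate is tipped half-way up (35 to 70 degrees) on its far edge, that edge on the deck within 18 mm of the foot of the backrest (angle between spot_plate's own z axis and vertical between 0.61 and 1.22 rad and x of plate_far_edge in the frame of stand_foot above -0.018 m and z of plate_far_edge in the frame of stand_foot below 0.02 m), for 0.1 s.
At the end, for the whole second after the job is handed in: The plate stands at rest on its far edge on the deck, that edge within 20 mm of the foot of the backrest, its wells turned to the slats, leaning back 5 to 15 degrees past upright, square to the backrest within 0.1 rad and within 35 mm of its middle, with the robot clear of it (angle between spot_plate's own z axis and vertical between 1.66 and 1.83 rad and angle between the y axis of spot_plate and the y axis of drain_stand, either way round below 0.1 rad and x of plate_far_edge in the frame of stand_foot between -0.02 and 0.01 m and y of plate_far_edge in the frame of stand_foot between -0.035 and 0.035 m and z of plate_far_edge in the frame of stand_foot below 0.01 m and linear speed of spot_plate below 0.02 m/s and angular speed of spot_plate below 0.1 rad/s and contact force between spot_plate and the arm below 0.05 N and contact force between spot_plate and the fingers below 0.05 N); the robot touches nothing.
It fails at once if the plate's far edge is lifted more than 30 mm off the deck, or falls off the stand (z of plate_far_edge in the frame of stand_foot above 0.035 m or z of plate_far_edge in the frame of stand_foot below -0.015 m).
It fails at once if the plate is dropped or flung (turns faster than 4 rad/s) (angular speed of spot_plate above 4 rad/s).
It fails at once if the beaker, the petri dish or the wash bottle is moved more than 20 mm (distance of any of beaker, dish, squeeze_bottle from where it was at the start of the episode above 0.02 m).
It also fails if it takes over 61 s, if anything falls off the work surface, if the arm or the gripper's body presses on something with over 40 N, if the wrist force passes 120 N, or if a joint passes its speed limit or range.

## Working session

There is one attempt and no reset: what is moved stays moved. The work goes in short steps, Python scripts to look and compute and a shell command to move; the robot and the scene stay as the last step left them, time stands still between calls to the robot, and variables do not carry over. Pictures are saved under pics/ and viewed, and the job is handed in when it is done.

```bash
mkdir -p pics; ls; python3 - <<'E'
from cell import telemetry, cams
import cv2
print(telemetry.observe())
for n in("side","top"):
    c=cams.read_camera(n); cv2.imwrite(f"pics/{n}0.png",c["image"][:,:,::-1]); print({k:v for k,v in c.items() if k not in("image","z_map")})
E
```

```text
pics
{'t': 0.0, 'q': array([-1.1594941 ,  0.41799745, -0.01031118,  1.61416133,  0.00468172,
        1.11070826, -0.05301729]), 'dq': array([-0.00018794,  0.00068552, -0.00116897,  0.0011745 , -0.00114604,
       -0.00074552,  0.00089592]), 'joint_efforts': array([ 5.79010862e-05, -8.51274991e+01,  6.38704095e-01, -4.25991690e+01,
       -4.87982214e-02,  1.86001975e-02,  2.33415813e-04]), 'tcp_pos': array([0.27331284, 0.56178603, 0.30201592]), 'tcp_rot': array([ 3.61906137e-04,  8.47789856e-01,  5.30331943e-01, -5.09759423e-04]), 'force': array([-0.13272821, -0.66038206, -0.48149088]), 'ft_torque': array([-0.05101096,  0.01813186,  0.02617288]), 'opening': 0.09360379579685467}
{'fx': 399.4299315711634, 'fy': 399.4299315711634, 'cx': 282.6329368633001, 'cy': 208.10144721826256, 'k1': -0.0844482122742384, 'rvec': array([ 0.05922083,  2.73963655, -1.50502035]), 'tvec': array([0.54250852, 0.02847211, 1.00408697])}
{'fx': 516.3207300195462, 'fy': 516.3207300195462, 'cx': 275.34529409271045, 'cy': 205.2729175546679, 'k1': -0.16269773470939383, 'rvec': array([ 2.14207948, -2.14813987,  0.13094268]), 'tvec': array([0.01712374, 0.54539391, 1.38253616])}
```

View pics/side0.png

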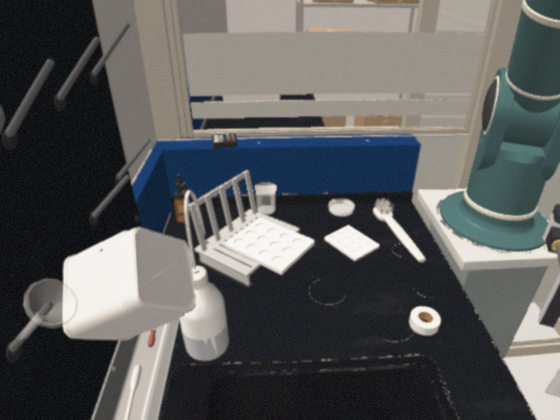

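View pics/top0.png

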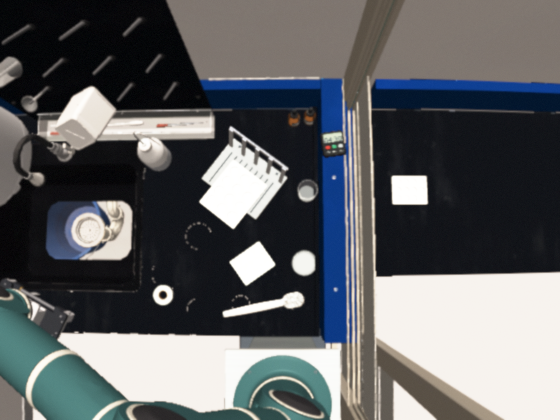

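The side view shows a large plate on the drain stand at about (268,241) and a smaller plate on the bench at (351,242). In the top view the same two are at (235,195) and (252,263), and a third square lies beyond the wall at (410,190). The one on the stand is the largest and lies on the deck, so it fits the description. I'll confirm it in an enlarged crop.

```bash
cat > h.py <<'E'
import numpy as np, cv2
from cell import telemetry, cams
from scipy.spatial.transform import Rotation as R
def cam(n):
    c=cams.read_camera(n); c["R"]=R.from_rotvec(c["rvec"]).as_matrix(); c["C"]=-c["R"].T@c["tvec"]; return c
def ray(c,u,v):
    xd=np.array([(u-c["cx"])/c["fx"],(v-c["cy"])/c["fy"]]); x=xd.copy()
    for _ in range(30): x=xd/(1+c["k1"]*(x@x))
    return c["R"].T@np.array([x[0],x[1],1.])
def onz(c,u,v,z):
    d=ray(c,u,v); return c["C"]+d*(z-c["C"][2])/d[2]
def proj(c,p):
    q=c["R"]@np.asarray(p)+c["tvec"]; x=q[:2]/q[2]; x=x*(1+c["k1"]*(x@x)); return np.array([c["fx"]*x[0]+c["cx"],c["fy"]*x[1]+c["cy"]])
def pt(c,u,v):
    d=ray(c,u,v); return c["C"]+d*c["z_map"][int(round(v)),int(round(u))]
def crop(c,u0,v0,u1,v1,k,name):
    im=c["image"][v0:v1,u0:u1,::-1]; cv2.imwrite(name,cv2.resize(im,None,fx=k,fy=k,interpolation=cv2.INTER_CUBIC))
E
python3 - <<'E'
from h import *
t=cam("top"); s=cam("side")
crop(t,190,110,330,230,5,"pics/tc.png"); crop(s,160,160,340,290,4,"pics/sc.png")
E
```

```text
(no output)
```

View pics/tc.png

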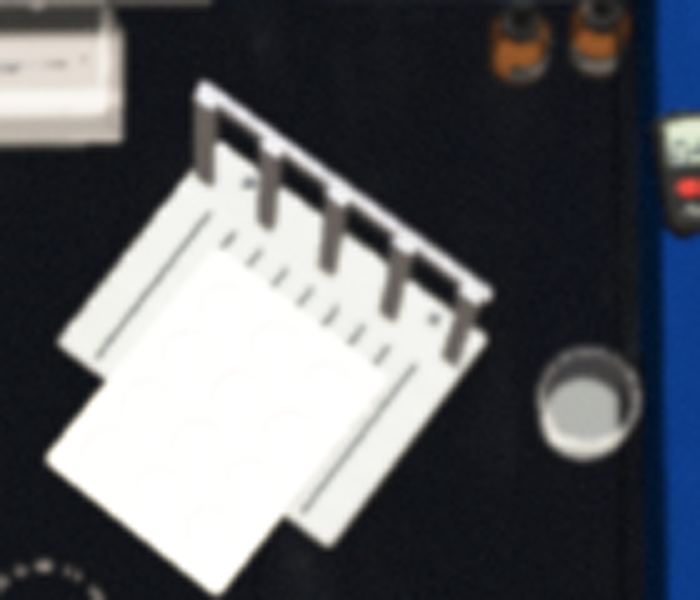

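View pics/sc.png

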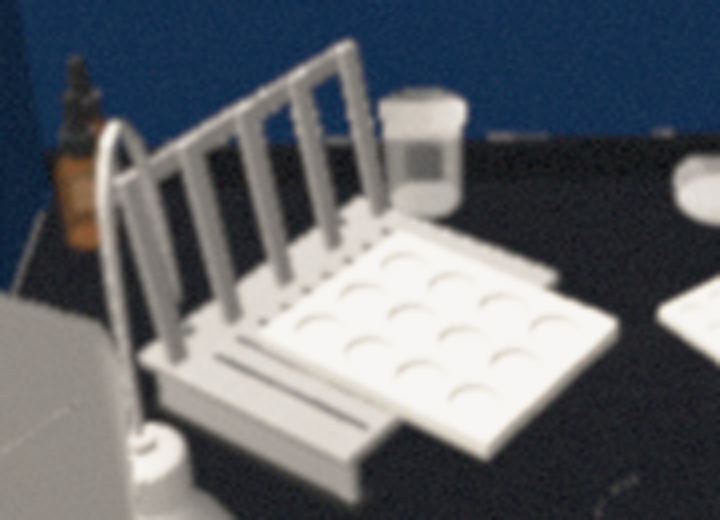

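```bash
python3 - <<'E'
from h import *
t=cam("top"); s=cam("side")
f=lambda U,V,z:onz(t,190+(U+.5)/5-.5,110+(V+.5)/5-.5,z)
P=dict(nl=(45,460),nr=(218,596),fl=(205,247),fr=(387,375))
P={k:f(*v,.05) for k,v in P.items()}
for k,v in P.items(): print(k,v.round(4))
c=sum(P.values())/4; print("centre",c, "len",[np.linalg.norm(P[a]-P[b]).round(4) for a,b in(("nl","nr"),("fl","fr"),("nl","fl"),("nr","fr"))])
d=P["fl"]+P["fr"]-P["nl"]-P["nr"]; print("yaw plate",np.degrees(np.arctan2(d[1],d[0])))
D=dict(fl=(57,342),fr=(330,547),br=(488,340)); D={k:f(*v,.04) for k,v in D.items()}
for k,v in D.items(): print(k,v.round(4))
e=D["fl"]-D["fr"]; print("front edge",np.linalg.norm(e), "yaw",np.degrees(np.arctan2(-e[0],e[1])))
e2=D["br"]-D["fr"]; print("side",np.linalg.norm(e2),np.degrees(np.arctan2(e2[1],e2[0])))
# slat feet front: side crop
g=lambda U,V,z:onz(s,160+(U+.5)/4-.5,160+(V+.5)/4-.5,z)
for u,v in((177,362),(235,322),(285,283),(333,247),(382,213)): print("slat foot",g(u,v,.04).round(4))
for u,v in((258,332),(400,226),(620,325),(487,458)): print("plate side-view",g(u,v,.05).round(4))
for u,v in((357,505),(140,358),(555,275)): print("deck side",g(u,v,.04).round(4), g(u,v,0).round(4))
print("depth plate/deck",pt(t,235,195),pt(t,211,174))
for n,(u,v) in dict(beaker=(307,190),dish=(304,263),bottle=(154,153)).items(): print(n,pt(t,u,v).round(3))
E
```

```text
nl [0.5546 0.2259 0.05  ]
nr [0.4797 0.1299 0.05  ]
fl [0.6734 0.139  0.05  ]
fr [0.6009 0.0382 0.05  ]
centre [0.57716442 0.13325616 0.05      ] len [np.float64(0.1218), np.float64(0.1242), np.float64(0.1471), np.float64(0.1521)]
yaw plate -36.646532667494384
fl [0.6223 0.2221 0.04  ]
fr [0.5073 0.0696 0.04  ]
br [ 0.6221 -0.0174  0.04  ]
front edge 0.19095001923326987 yaw -37.02931609955494
side 0.14404991977857184 -37.16748545565821
slat foot [0.7152 0.1412 0.04  ]
slat foot [0.6877 0.1073 0.04  ]
slat foot [0.6627 0.0718 0.04  ]
slat foot [0.6371 0.0369 0.04  ]
slat foot [0.6092 0.0019 0.04  ]
plate side-view [0.6724 0.13   0.05  ]
plate side-view [0.5977 0.0317 0.05  ]
plate side-view [0.4799 0.1328 0.05  ]
plate side-view [0.5546 0.2345 0.05  ]
deck side [0.6167 0.2535 0.04  ] [0.62   0.2111 0.    ]
deck side [0.7354 0.1369 0.04  ] [0.7477 0.0857 0.    ]
deck side [0.5099 0.0711 0.04  ] [0.5051 0.0149 0.    ]
depth plate/deck [0.57237418 0.12574925 0.05063538] [0.63447188 0.19499714 0.03489872]
beaker [ 0.594 -0.074  0.   ]
dish [ 0.388 -0.063  0.009]
bottle [0.675 0.337 0.122]
```

The crop shows twelve wells on the plate lying on the deck, so this is the right one. The plate is within about 0.5° of square to the stand, with a gap of about 27 mm to the backrest. I'll add a helper that gives tool-frame deltas for a fingertip pose in the stand frame.

```bash
cat >> h.py <<'E'
yaw=np.radians(-37.1); ex=np.array([np.cos(yaw),np.sin(yaw),0]); ey=np.array([-ex[1],ex[0],0]); O=np.array([.6127,.1097,0]); ez=np.array([0,0,1.])
def S(p): d=np.asarray(p)-O; return np.array([d@ex,d@ey,d[2]])
def state():
    o=telemetry.observe(); q=o["tcp_rot"]; M=R.from_quat([q[1],q[2],q[3],q[0]]).as_matrix(); return o,M
def tgt(tip,pitch,yawoff=0):
    """tip in stand frame (m), pitch deg below horizontal"""
    o,M=state(); a=np.radians(pitch)
    x=ey; z=np.cos(a)*ex-np.sin(a)*ez; y=np.cross(z,x); T=np.column_stack([x,y,z])
    T=R.from_rotvec(ez*np.radians(yawoff)).as_matrix()@T; z=T[:,2]
    p=O+tip[0]*ex+tip[1]*ey+tip[2]*ez-.097*z
    print("lin cm",(M.T@(p-o["tcp_pos"])*100).round(2),"rot",np.degrees(R.from_matrix(M.T@T).as_rotvec()).round(1),"dist",np.linalg.norm(p-o["tcp_pos"]).round(3))
def now():
    o,M=state(); z=M[:,2]; tip=o["tcp_pos"]+.097*z
    x=M[:,0]
    print("t",round(o["t"],2),"tip(stand mm)",(S(tip)*1000).round(1),"pitch",np.degrees(np.arcsin(-z[2])).round(1),"jawx in stand",np.round([x@ex,x@ey,x[2]],3),"F(stand)",np.round([o["force"]@ex,o["force"]@ey,o["force"][2]],1),"open",round(o["opening"],4),"q",o["q"].round(2))
E
python3 - <<'E'
from h import *
now(); tgt([-.16,0,.14],45); tgt([-.16,0,.14],60)
E
```

```text
t 0.3 tip(stand mm) [-543.4  156.   205.5] pitch 90.0 jawx in stand [-0.193  0.981 -0.   ] F(stand) [ 0.4 -0.4  0.8] open 0.0939 q [-1.16  0.42 -0.01  1.61  0.    1.11 -0.05]
lin cm [-21.4   27.87   9.4 ] rot [-44.8  -4.4  10.6] dist 0.364
lin cm [-21.79  29.84   7.86] rot [-29.9  -2.9  10.9] dist 0.378
```

```bash
python3 -m pendant '{"grip":[0.2,0.2,0.2,0.2,0.2,0.2,0.2,0.2,0.2,0.2],"linear":[[-21.4,27.9,9.4],[-21.4,27.9,9.4],[-21.4,27.9,9.4],[-21.4,27.9,9.4],[-21.4,27.9,9.4],[-21.4,27.9,9.4],[-21.4,27.9,9.4],[-21.4,27.9,9.4],[-21.4,27.9,9.4],[-21.4,27.9,9.4]],"delta_rot":[[-44.8,-4.4,10.6],[-44.8,-4.4,10.6],[-44.8,-4.4,10.6],[-44.8,-4.4,10.6],[-44.8,-4.4,10.6],[-44.8,-4.4,10.6],[-44.8,-4.4,10.6],[-44.8,-4.4,10.6],[-44.8,-4.4,10.6],[-44.8,-4.4,10.6]]}'
python3 - <<'E'
from h import *
now(); tgt([-.16,0,.14],45); tgt([-.145,-.003,.039],45)
t=cam("top"); s=cam("side")
cv2.imwrite("pics/t1.png",t["image"][:,:,::-1]);cv2.imwrite("pics/s1.png",s["image"][:,:,::-1])
E
```

```text
t: 1.55
tcp_pos: [0.4305, 0.2482, 0.2087]
tcp_rot: [0.342, 0.827, 0.412, 0.17]
force: [0.2, 0.4, 0.2]
opening: 0.0751
t 1.55 tip(stand mm) [-160.4    0.6  140. ] pitch 45.1 jawx in stand [-0.001  1.    -0.   ] F(stand) [-0.1  0.4  0.2] open 0.0751 q [-1.27  0.4   0.39  2.16  0.92  0.84 -0.69]
lin cm [-0.06  0.02  0.03] rot [-0.1 -0.   0. ] dist 0.001
lin cm [-0.36 -6.06  8.24] rot [-0.1 -0.   0. ] dist 0.102
```

View pics/s1.png

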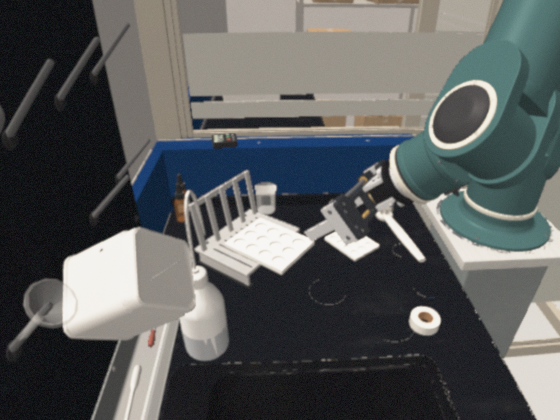

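View pics/t1.png

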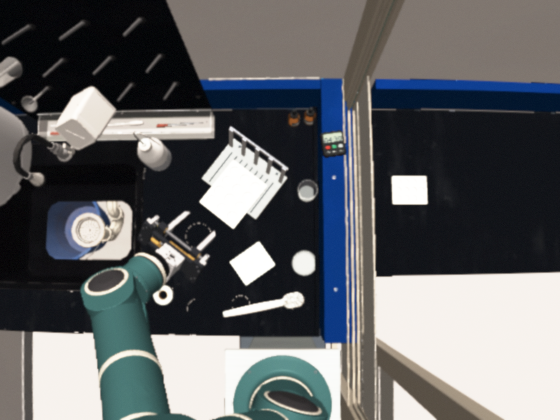

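The gripper hovers in front of the near edge, with fingertips at about (186,212) and (213,235) in the top view. It reached the pose without trouble, so I'll descend to plate height.

```bash
python3 -m pendant '{"grip":[0.2,0.2,0.2,0.2],"linear":[[-0.3,-3,4],[-0.3,-6,8.2],[-0.3,-6,8.2],[-0.3,-6,8.2]],"delta_rot":[[0,0,0],[0,0,0],[0,0,0],[0,0,0]]}'
python3 - <<'E'
from h import *
now(); tgt([-.09,-.003,.039],45)
t=cam("top"); s=cam("side")
crop(t,130,110,330,270,4,"pics/t2.png"); crop(s,160,160,400,310,3,"pics/s2.png")
E
```

```text
t: 2.15
tcp_pos: [0.4413, 0.2367, 0.1097]
tcp_rot: [0.342, 0.827, 0.412, 0.171]
force: [0.8, 1.1, 0.7]
opening: 0.0752
t 2.15 tip(stand mm) [-144.7   -2.1   41.1] pitch 45.0 jawx in stand [-0.     1.     0.001] F(stand) [-0.1  1.4  0.7] open 0.0752 q [-1.25  0.62  0.42  2.18  1.04  0.64 -0.91]
lin cm [-0.09  3.72  4.02] rot [-0. -0. -0.] dist 0.055
```

View pics/s2.png

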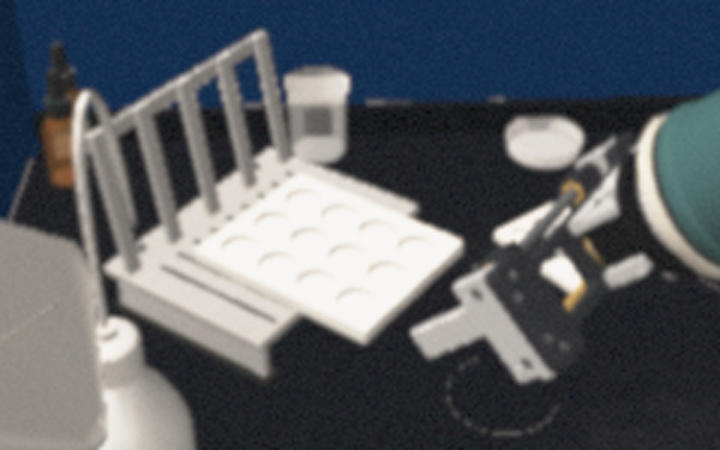

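View pics/t2.png

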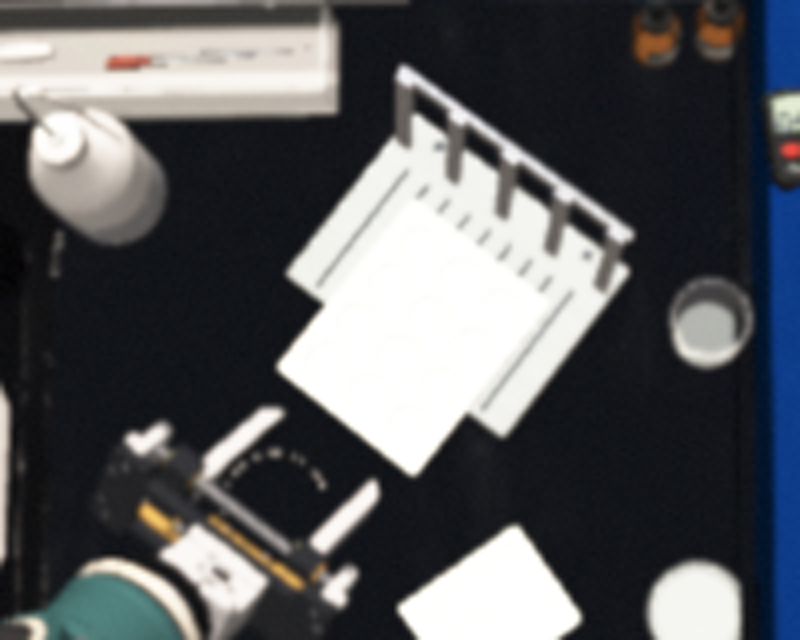

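Both fingers line up symmetrically with the near edge: tips at (272,412) and (372,488) in the crop, near-edge middle at (345,422). I'll push the plate in gently.

```bash
python3 -m pendant '{"grip":[0.2,0.2,0.2,0.2,0.2,0.2,0.2,0.2,0.2,0.2],"linear":[[-0.1,0.3,0.6],[-0.1,0.7,1.0],[-0.1,1.1,1.4],[-0.1,1.4,1.7],[-0.1,1.7,2.0],[-0.1,2.0,2.3],[-0.1,2.3,2.6],[-0.1,2.6,2.9],[-0.1,2.9,3.2],[-0.1,2.9,3.2]],"delta_rot":[[0,0,0],[0,0,0],[0,0,0],[0,0,0],[0,0,0],[0,0,0],[0,0,0],[0,0,0],[0,0,0],[0,0,0]]}'
python3 - <<'E'
from h import *
now()
t=cam("top"); s=cam("side")
crop(t,190,110,330,230,5,"pics/t3.png"); crop(s,160,160,340,290,4,"pics/s3.png")
E
```

```text
t: 3.5
tcp_pos: [0.4755, 0.21, 0.1081]
tcp_rot: [0.342, 0.828, 0.411, 0.171]
force: [0.4, 0.7, -0.3]
opening: 0.0753
t 3.5 tip(stand mm) [-101.4   -2.6   39.4] pitch 45.1 jawx in stand [0.    1.    0.003] F(stand) [-0.1  0.8 -0.3] open 0.0753 q [-1.19  0.64  0.46  2.17  1.1   0.58 -0.9 ]
```

View pics/s3.png

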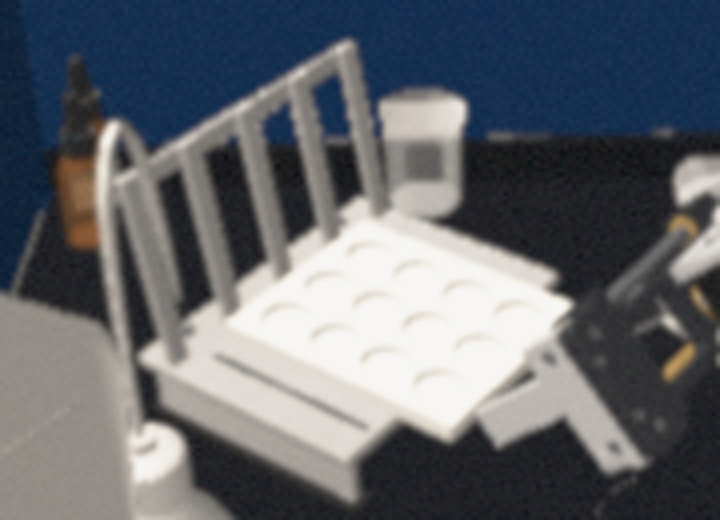

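View pics/t3.png

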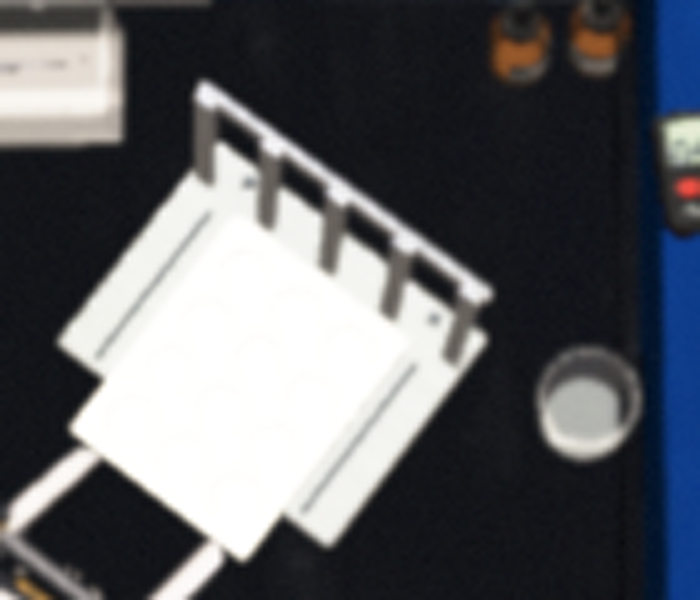

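The plate slides squarely and almost touches the slats; its far edge in the top crop runs from (230,217) to (410,345). I'll continue until it meets resistance.

```bash
python3 -m pendant '{"grip":[0.2,0.2,0.2,0.2],"linear":[[0,0.2,0.2],[0,0.35,0.35],[0,0.5,0.5],[0,0.5,0.5]],"delta_rot":[[0,0,0],[0,0,0],[0,0,0],[0,0,0]]}'
python3 -c "
from h import *
now()"
python3 -m pendant '{"grip":[0.2,0.2,0.2],"linear":[[0,0.15,0.15],[0,0.25,0.25],[0,0.25,0.25]],"delta_rot":[[0,0,0],[0,0,0],[0,0,0]]}'
python3 - <<'E'
from h import *
now()
t=cam("top"); s=cam("side")
crop(t,190,110,330,230,5,"pics/t4.png"); crop(s,160,160,340,290,4,"pics/s4.png")
E
```

```text
t: 4.1
tcp_pos: [0.4802, 0.2066, 0.1078]
tcp_rot: [0.341, 0.828, 0.412, 0.171]
force: [-15.3, 8.3, 10.6]
opening: 0.0752
t 4.1 tip(stand mm) [-95.7  -2.3  39. ] pitch 45.2 jawx in stand [-0.001  1.     0.003] F(stand) [-17.2  -2.6  10.6] open 0.0752 q [-1.18  0.64  0.47  2.17  1.1   0.57 -0.89]
t: 4.47
tcp_pos: [0.4812, 0.2067, 0.1068]
tcp_rot: [0.339, 0.828, 0.413, 0.171]
force: [-25.6, 14.1, 7.0]
opening: 0.0751
t 4.47 tip(stand mm) [-95.2  -1.4  37.8] pitch 45.4 jawx in stand [-0.005  1.     0.004] F(stand) [-28.9  -4.2   7. ] open 0.0751 q [-1.18  0.65  0.47  2.17  1.11  0.56 -0.89]
```

View pics/s4.png

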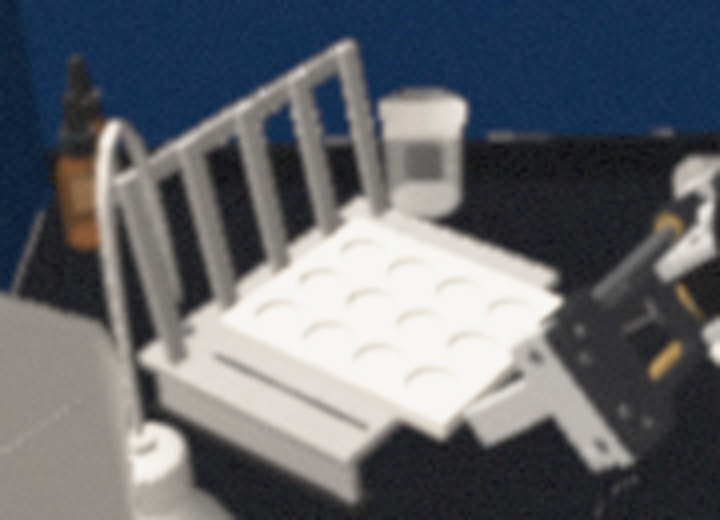

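View pics/t4.png

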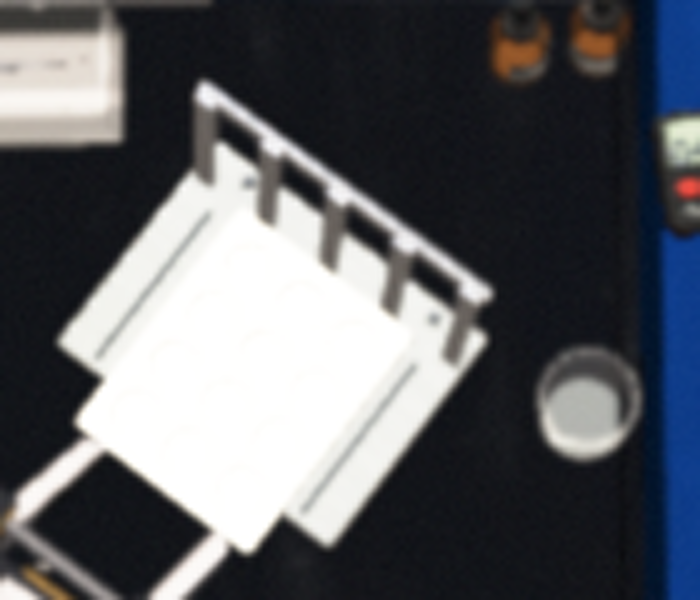

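The plate butted at fingertip x = -95.7 mm, exactly where the geometry predicted. It is square, with 17–29 N of resistance. Next I'll back off, drop below the overhang and reach in underneath.

```bash
python3 - <<'E'
from h import *
tgt([-.115,-.003,.039],45); tgt([-.115,-.003,.014],45);tgt([-.08,-.003,.014],45)
E
```

```text
lin cm [-0.1  -1.38 -1.48] rot [-0.4 -0.3  0.1] dist 0.02
lin cm [-0.1  -3.13  0.3 ] rot [-0.4 -0.3  0.1] dist 0.031
lin cm [-0.12 -0.64  2.76] rot [-0.4 -0.3  0.1] dist 0.028
```

```bash
python3 -m pendant '{"grip":[0.2,0.2,0.2,0.2,0.2],"linear":[[-0.1,-1.4,-1.5],[-0.1,-1.4,-1.5],[-0.1,-3.1,0.3],[-0.1,-3.1,0.3],[-0.1,-3.1,0.3]],"delta_rot":[[0,0,0],[-0.4,-0.3,0],[-0.4,-0.3,0],[-0.4,-0.3,0],[-0.4,-0.3,0]]}'
python3 - <<'E'
from h import *
now();tgt([-.08,-.003,.014],45)
E
```

```text
t: 5.2
tcp_pos: [0.465, 0.2177, 0.0834]
tcp_rot: [0.343, 0.827, 0.412, 0.171]
force: [0.1, -0.5, 0.1]
opening: 0.0749
t 5.2 tip(stand mm) [-114.3   -3.    14.9] pitch 45.0 jawx in stand [-0.001  1.    -0.   ] F(stand) [ 0.4 -0.3  0.1] open 0.0749 q [-1.22  0.7   0.46  2.17  1.11  0.56 -0.97]
lin cm [-0.    2.37  2.49] rot [ 0. -0.  0.] dist 0.034
```

```bash
python3 -m pendant '{"grip":[0.2,0.2,0.2,0.2],"linear":[[0,0.8,0.9],[0,1.6,1.7],[0,2.4,2.5],[0,2.4,2.5]],"delta_rot":[[0,0,0],[0,0,0],[0,0,0],[0,0,0]]}'
python3 - <<'E'
from h import *
now()
s=cam("side"); crop(s,160,160,340,290,4,"pics/s5.png")
o,M=state(); tip0=S(o["tcp_pos"]+.097*M[:,2])
r2=np.sqrt(.5); n=np.array([r2,0,r2]); td=np.array([r2,0,-r2])
for a in range(0,101,5):
    A=np.radians(a); px=60+max(0,10*np.cos(A))*np.tan(np.radians(10))-10*np.sin(A); p=np.array([px,0,40])
    u=np.array([-np.cos(A),0,np.sin(A)])
    c=p+150*u+22*td if a<45 else p+128*u
    tip=c-8*n; d=tip/1000-tip0; d[1]=0
    print(a,tip.round(0),"y",(d@n*100).round(2),"z",(d@td*100).round(2))
E
```

```text
t: 5.7
tcp_pos: [0.4932, 0.196, 0.0828]
tcp_rot: [0.343, 0.827, 0.411, 0.17]
force: [0.0, -0.0, 0.3]
opening: 0.0753
t 5.7 tip(stand mm) [-78.8  -3.3  14.3] pitch 44.9 jawx in stand [ 0.001  1.    -0.   ] F(stand) [ 0.  -0.   0.3] open 0.0753 q [-1.16  0.72  0.49  2.15  1.16  0.51 -0.96]
0 [-78.   0.  19.] y 0.38 z -0.26
5 [-79.   0.  32.] y 1.29 z -1.21
10 [-78.   0.  45.] y 2.26 z -2.07
15 [-76.   0.  58.] y 3.3 z -2.83
20 [-73.   0.  70.] y 4.4 z -3.5
25 [-69.   0.  82.] y 5.55 z -4.06
30 [-63.   0.  94.] y 6.74 z -4.51
35 [-57.   0. 105.] y 7.96 z -4.85
40 [-50.   0. 115.] y 9.2 z -5.08
45 [-42.   0. 125.] y 10.45 z -5.19
50 [-34.   0. 132.] y 11.52 z -5.19
55 [-26.   0. 139.] y 12.58 z -5.09
60 [-17.   0. 145.] y 13.63 z -4.89
65 [ -8.   0. 150.] y 14.66 z -4.59
70 [  2.   0. 155.] y 15.65 z -4.2
75 [ 12.   0. 158.] y 16.62 z -3.71
80 [ 23.   0. 160.] y 17.53 z -3.14
85 [ 33.   0. 162.] y 18.4 z -2.48
90 [ 44.   0. 162.] y 19.21 z -1.74
95 [ 56.   0. 162.] y 19.97 z -0.91
100 [ 67.   0. 160.] y 20.66 z -0.02
```

View pics/s5.png

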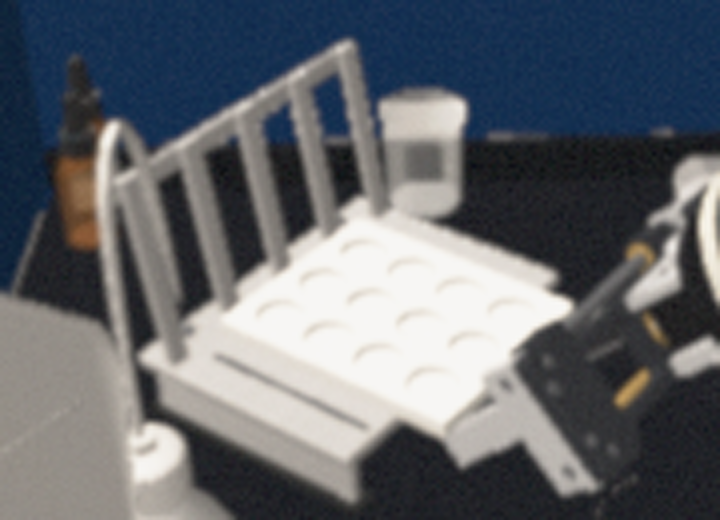

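The fingers are now under the overhang, tips near (470,450) in the crop, with no contact force. I'll lift along the arc to about 30° and look.

```bash
python3 -m pendant '{"grip":[0.2,0.2,0.2,0.2,0.2,0.2,0.2,0.2,0.2,0.2,0.2,0.2,0.2,0.2],"linear":[[0,0.4,-0.3],[0,0.8,-0.7],[0,1.3,-1.2],[0,1.8,-1.6],[0,2.3,-2.1],[0,2.8,-2.5],[0,3.3,-2.8],[0,3.8,-3.2],[0,4.4,-3.5],[0,5.0,-3.8],[0,5.5,-4.1],[0,6.1,-4.3],[0,6.7,-4.5],[0,6.7,-4.5]],"delta_rot":[[0,0,0],[0,0,0],[0,0,0],[0,0,0],[0,0,0],[0,0,0],[0,0,0],[0,0,0],[0,0,0],[0,0,0],[0,0,0],[0,0,0],[0,0,0],[0,0,0]]}'
python3 - <<'E'
from h import *
now()
s=cam("side"); crop(s,160,140,340,290,4,"pics/s6.png")
t=cam("top"); crop(t,190,110,330,230,5,"pics/t6.png")
E
```

```text
t: 7.5
tcp_pos: [0.5054, 0.1869, 0.1624]
tcp_rot: [0.343, 0.827, 0.411, 0.171]
force: [-2.4, 1.7, -0.8]
opening: 0.0751
t 7.5 tip(stand mm) [-63.5  -3.1  93.8] pitch 44.9 jawx in stand [0.001 1.    0.   ] F(stand) [-2.9 -0.1 -0.8] open 0.0751 q [-1.12  0.53  0.48  2.14  1.06  0.62 -0.72]
```

View pics/s6.png

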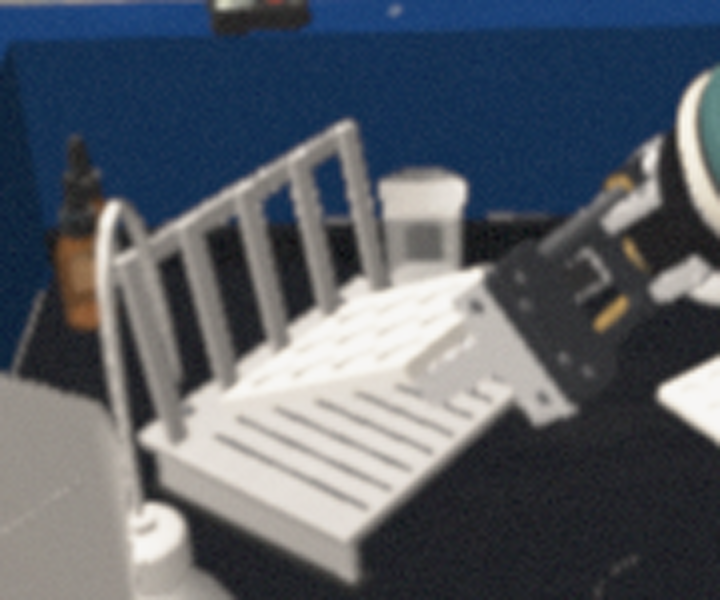

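View pics/t6.png

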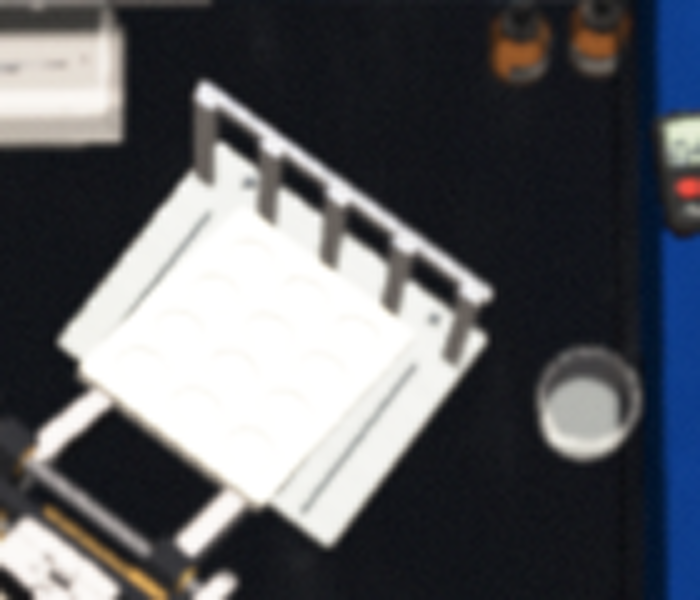

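The plate is at about 30°, square, with its far edge still at the slat feet ((240,210) to (415,325) in the top crop). I'll continue to about 65°.

```bash
python3 -m pendant '{"grip":[0.2,0.2,0.2,0.2,0.2,0.2,0.2,0.2,0.2,0.2,0.2,0.2,0.2,0.2,0.2],"linear":[[0,0.6,-0.2],[0,1.2,-0.3],[0,1.8,-0.5],[0,2.5,-0.6],[0,3.1,-0.6],[0,3.7,-0.7],[0,4.2,-0.7],[0,4.8,-0.7],[0,5.3,-0.6],[0,5.8,-0.6],[0,6.4,-0.5],[0,6.9,-0.4],[0,7.4,-0.2],[0,7.9,-0.1],[0,7.9,-0.1]],"delta_rot":[[0,0,0],[0,0,0],[0,0,0],[0,0,0],[0,0,0],[0,0,0],[0,0,0],[0,0,0],[0,0,0],[0,0,0],[0,0,0],[0,0,0],[0,0,0],[0,0,0],[0,0,0]]}'
python3 - <<'E'
from h import *
now()
s=cam("side"); crop(s,160,140,340,290,4,"pics/s7.png")
t=cam("top"); crop(t,190,110,330,230,5,"pics/t7.png")
E
```

```text
t: 9.48
tcp_pos: [0.5494, 0.1536, 0.2187]
tcp_rot: [0.343, 0.827, 0.411, 0.171]
force: [-0.9, 0.8, -0.6]
opening: 0.0751
t 9.47 tip(stand mm) [ -8.3  -3.3 150.2] pitch 44.9 jawx in stand [ 0.001  1.    -0.   ] F(stand) [-1.2  0.1 -0.6] open 0.0751 q [-1.02  0.44  0.49  2.09  1.01  0.65 -0.5 ]
```

View pics/s7.png

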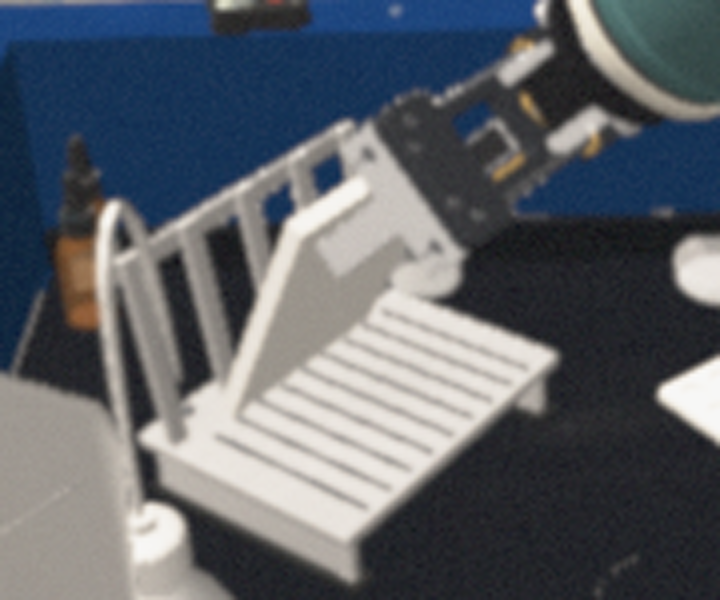

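View pics/t7.png

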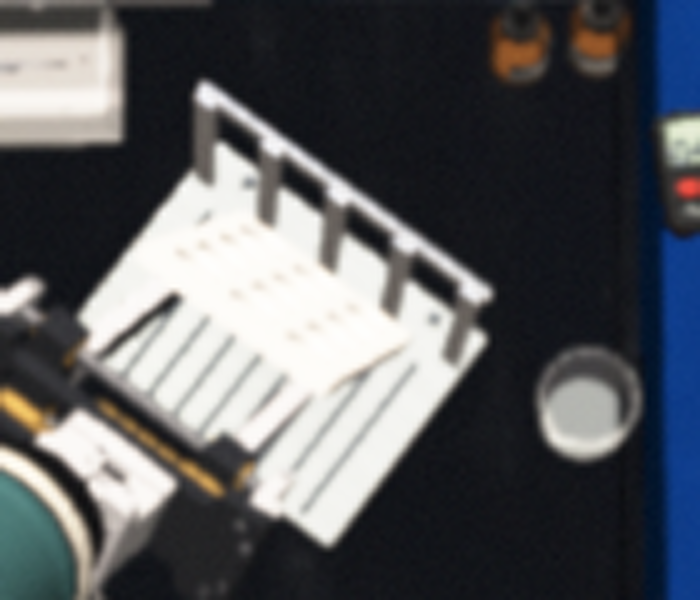

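The plate stands at about 65°, its far edge still at the foot of the backrest. I'll go on more slowly to about 90°.

```bash
python3 -m pendant '{"grip":[0.2,0.2,0.2,0.2,0.2,0.2,0.2,0.2,0.2,0.2,0.2,0.2,0.2],"linear":[[0,0.5,0.2],[0,1.0,0.4],[0,1.5,0.6],[0,2.0,0.9],[0,2.4,1.2],[0,2.9,1.45],[0,3.3,1.8],[0,3.7,2.1],[0,4.0,2.35],[0,4.3,2.6],[0,4.4,2.7],[0,4.55,2.85],[0,4.55,2.85]],"delta_rot":[[0,0,0],[0,0,0],[0,0,0],[0,0,0],[0,0,0],[0,0,0],[0,0,0],[0,0,0],[0,0,0],[0,0,0],[0,0,0],[0,0,0],[0,0,0]]}'
python3 - <<'E'
from h import *
now()
s=cam("side"); crop(s,160,140,340,290,4,"pics/s8.png")
t=cam("top"); crop(t,190,110,330,230,5,"pics/t8.png")
E
```

```text
t: 11.2
tcp_pos: [0.5908, 0.1223, 0.2305]
tcp_rot: [0.343, 0.827, 0.411, 0.17]
force: [-0.0, -1.1, 0.0]
opening: 0.075
t 11.2 tip(stand mm) [ 43.6  -3.2 162. ] pitch 44.9 jawx in stand [ 0.  1. -0.] F(stand) [ 0.6 -0.9  0. ] open 0.075 q [-0.93  0.45  0.5   2.03  1.    0.6  -0.4 ]
```

View pics/s8.png

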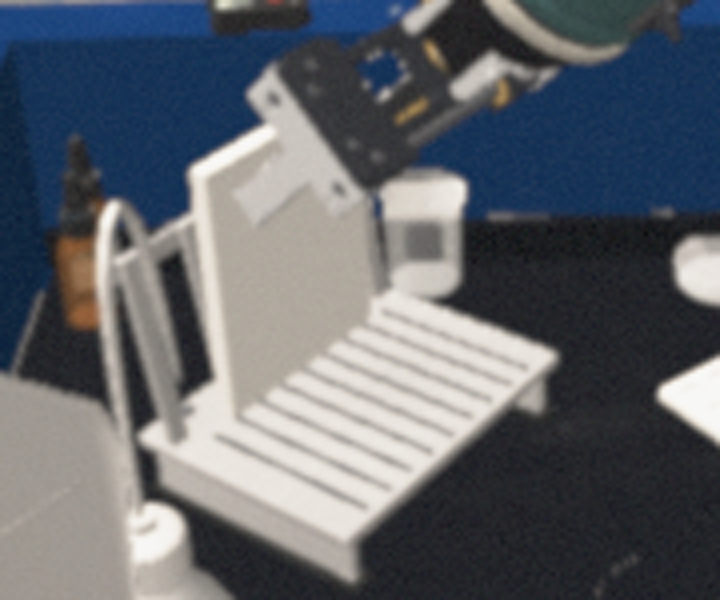

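View pics/t8.png

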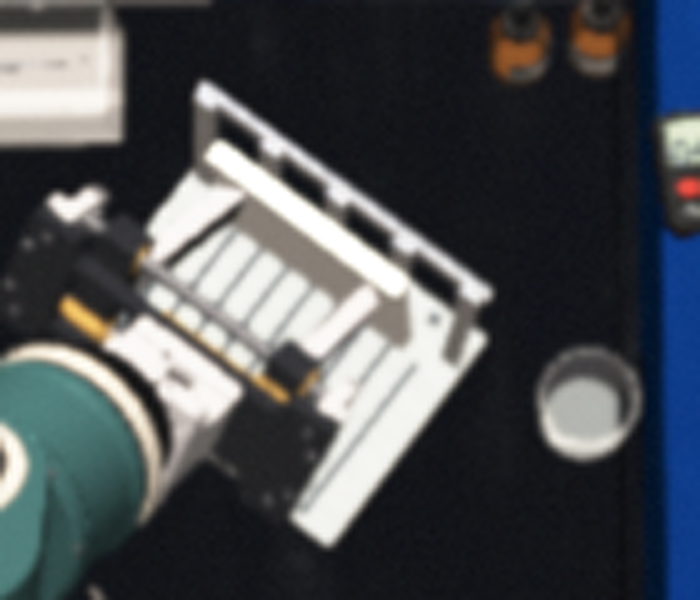

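The plate is upright at 90°, parallel to the top rail. Now I'll ease it over the balance point onto the slats.

```bash
python3 -m pendant '{"grip":[0.2,0.2,0.2,0.2,0.2,0.2,0.2,0.2,0.2,0.2],"linear":[[0,0.15,0.15],[0,0.3,0.3],[0,0.45,0.5],[0,0.6,0.65],[0,0.75,0.85],[0,0.9,1.0],[0,1.0,1.2],[0,1.15,1.35],[0,1.25,1.5],[0,1.25,1.5]],"delta_rot":[[0,0,0],[0,0,0],[0,0,0],[0,0,0],[0,0,0],[0,0,0],[0,0,0],[0,0,0],[0,0,0],[0,0,0]]}'
python3 - <<'E'
from h import *
now()
s=cam("side"); crop(s,160,140,340,290,4,"pics/s9.png")
t=cam("top"); crop(t,190,110,330,230,5,"pics/t9.png")
E
```

```text
t: 12.55
tcp_pos: [0.6063, 0.1105, 0.2287]
tcp_rot: [0.343, 0.827, 0.411, 0.17]
force: [-0.9, 0.5, 0.0]
opening: 0.0752
t 12.55 tip(stand mm) [ 63.1  -3.2 160.2] pitch 44.9 jawx in stand [ 0.  1. -0.] F(stand) [-1.  -0.1  0. ] open 0.0752 q [-0.89  0.47  0.51  2.01  1.    0.57 -0.38]
```

View pics/s9.png

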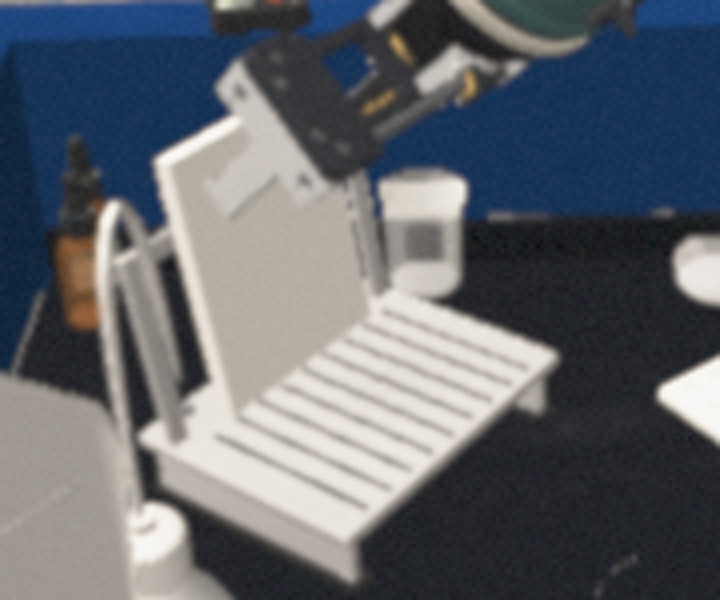

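View pics/t9.png

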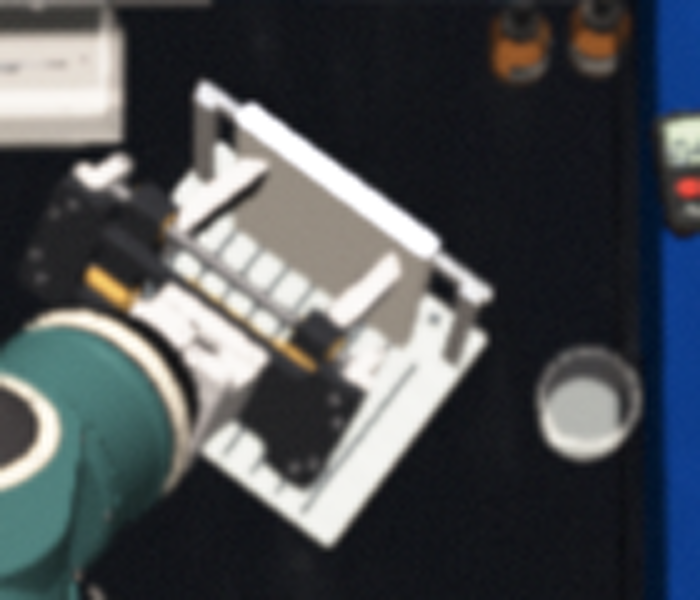

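The plate appears to be resting on the slats, its top edge over the rail from (245,110) to (430,245). I'll press lightly to confirm it is seated.

```bash
python3 -m pendant '{"grip":[0.2,0.2,0.2],"linear":[[0,0.1,0.1],[0,0.25,0.25],[0,0.3,0.3]],"delta_rot":[[0,0,0],[0,0,0],[0,0,0]]}'; python3 -c "
from h import *
now()"
```

```text
t: 13.02
tcp_pos: [0.6097, 0.1082, 0.2288]
tcp_rot: [0.343, 0.827, 0.412, 0.171]
force: [-4.1, 3.2, 2.8]
opening: 0.0753
t 13.03 tip(stand mm) [ 67.1  -3.  160.2] pitch 45.0 jawx in stand [-0.  1. -0.] F(stand) [-5.2  0.1  2.8] open 0.0753 q [-0.88  0.47  0.51  2.    1.    0.57 -0.37]
```

The push met 5 N at exactly the 100° position, so the plate is seated. I'll retreat straight back, slowly at first.

```bash
python3 -m pendant '{"grip":[0.2,0.2,0.2,0.2,0.2,0.2,0.2,0.2,0.2,0.2,0.2],"linear":[[0,-0.2,-0.2],[0,-0.4,-0.4],[0,-0.7,-0.7],[0,-1.2,-1.2],[0,-2.5,-2.5],[0,-5,-5],[0,-8,-8],[0,-11,-11],[0,-13,-13],[0,-13,-13],[0,-13,-13]],"delta_rot":[[0,0,0],[0,0,0],[0,0,0],[0,0,0],[0,0,0],[0,0,0],[0,0,0],[0,0,0],[0,0,0],[0,0,0],[0,0,0]]}'
python3 - <<'E'
from h import *
now()
s=cam("side"); crop(s,160,140,340,290,4,"pics/s10.png")
t=cam("top"); crop(t,190,110,330,270,4,"pics/t10.png")
# face plane from depth: fit points on the plate back face (side view)
P=[]
for u in range(218,245,2):
    for v in range(190,228,2):
        if s["z_map"][v,u]>0: P.append(S(pt(s,u,v)))
P=np.array(P); c=np.median(P,0); k=np.linalg.norm(P-c,axis=1)<.06; P=P[k]; c=P.mean(0)
n=np.linalg.svd(P-c)[2][2]; n*=np.sign(n[0]); print(len(P),"centroid",c.round(3),"n",n.round(3),"z-axis angle",np.degrees(np.arccos(n[2])).round(1),"yaw",np.degrees(np.arctan2(n[1],n[0])).round(1),"resid",np.std((P-c)@n).round(4))
print("x at deck", (c[0]-n[2]/n[0]*(.04-c[2])).round(4))
for nme,(u,v) in dict(beaker=(307,190),dish=(304,263),bottle=(154,153)).items(): print(nme,pt(t,u,v).round(3))
E
```

```text
t: 14.4
tcp_pos: [0.463, 0.219, 0.2287]
tcp_rot: [0.343, 0.827, 0.412, 0.171]
force: [0.7, -0.3, -0.2]
opening: 0.0754
t 14.4 tip(stand mm) [-116.7   -3.1  160.2] pitch 44.9 jawx in stand [-0.  1. -0.] F(stand) [ 0.8  0.2 -0.2] open 0.0754 q [-1.2   0.36  0.42  2.14  0.95  0.82 -0.61]
263 centroid [0.056 0.    0.102] n [ 0.964 -0.003 -0.265] z-axis angle 105.3 yaw -0.2 resid 0.001
x at deck 0.0385
beaker [ 0.594 -0.074  0.   ]
dish [ 0.388 -0.063  0.018]
bottle [0.673 0.334 0.132]
```

View pics/s10.png

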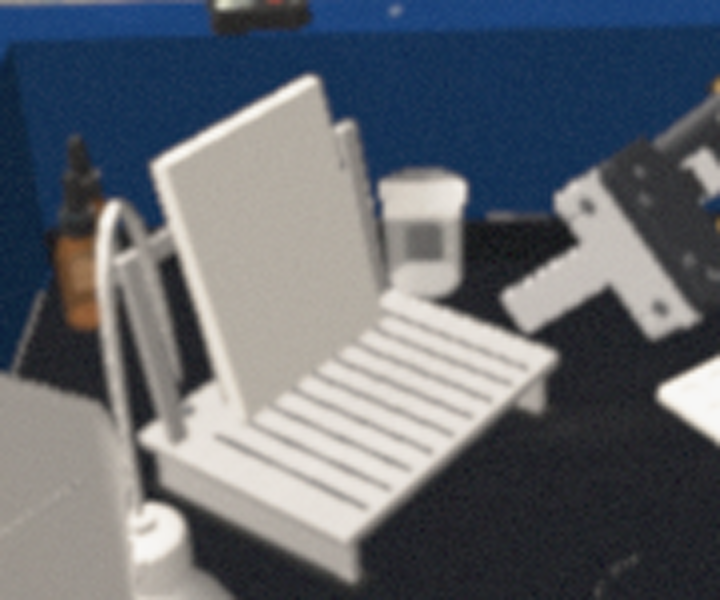

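View pics/t10.png

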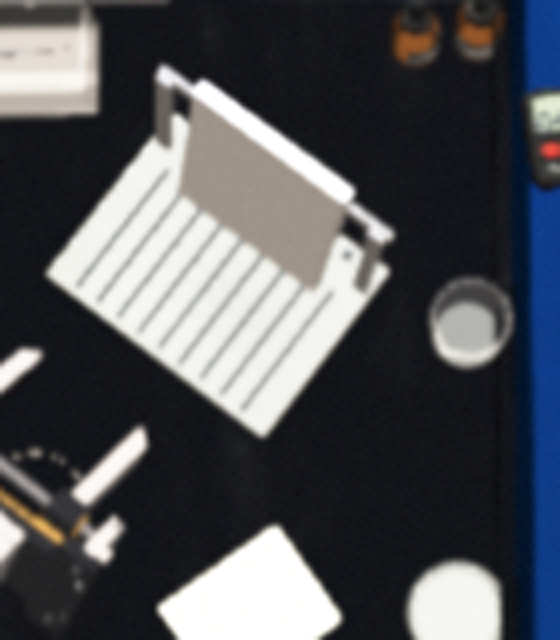

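The retreat shows a problem. The plate still stands, but its foot has slid out: lean about 15°, foot face 38.5 mm against about 49 mm expected. My press above the rail must have levered the foot outward. I'll check that it is at rest, then push the lower edge back in from low down.

```bash
cat >> h.py <<'E'
def face(s):
    P=np.array([S(pt(s,u,v)) for u in range(218,245,2) for v in range(190,226,2) if s["z_map"][v,u]>0])
    c=np.median(P,0); P=P[np.linalg.norm(P-c,axis=1)<.06]
    c=P.mean(0); n=np.linalg.svd(P-c)[2][2]; n*=np.sign(n[0])
    print(len(P),"z-angle",np.degrees(np.arccos(n[2])).round(1),"yaw",np.degrees(np.arctan2(n[1],n[0])).round(1),"x at deck",(c[0]-n[2]/n[0]*(.04-c[2])).round(4),"resid",np.std((P-c)@n).round(4))
E
python3 - <<'E'
from h import *
s=cam("side"); face(s)
# reference: slat depth fit? deck height check
for (u,v) in((270,250),(262,255)): print(S(pt(s,u,v)).round(4))
now(); tgt([-.02,-.003,.055],45); tgt([.038,-.003,.055],45)
E
```

```text
252 z-angle 105.3 yaw 0.0 x at deck 0.0384 resid 0.001
[-0.0523  0.0072  0.0402]
[-0.0493  0.0311  0.0413]
t 14.55 tip(stand mm) [-116.    -3.4  160.2] pitch 44.9 jawx in stand [ 0.001  1.    -0.   ] F(stand) [ 0.1  1.3 -0.5] open 0.075 q [-1.2   0.36  0.42  2.14  0.95  0.82 -0.61]
lin cm [ 0.05 -0.65 14.23] rot [ 0.1  0.1 -0. ] dist 0.142
lin cm [ 0.05  3.45 18.33] rot [ 0.1  0.1 -0. ] dist 0.187
```

```bash
python3 -m pendant '{"grip":[0.2,0.2,0.2,0.2,0.2],"linear":[[0,-0.2,5],[0,-0.4,10],[0,-0.6,14],[0,-0.6,14.2],[0,-0.6,14.2]],"delta_rot":[[0,0,0],[0,0,0],[0,0,0],[0,0,0],[0,0,0]]}'; python3 -c "
from h import *
now();tgt([.03,-.003,.055],45); tgt([.044,-.003,.055],45)"
```

```text
t: 15.18
tcp_pos: [0.5401, 0.1602, 0.1244]
tcp_rot: [0.343, 0.827, 0.411, 0.17]
force: [-0.1, -0.0, -0.3]
opening: 0.0749
t 15.18 tip(stand mm) [-19.7  -3.6  55.9] pitch 44.9 jawx in stand [ 0.001  1.    -0.   ] F(stand) [-0.1 -0.1 -0.3] open 0.0749 q [-1.06  0.64  0.52  2.12  1.15  0.5  -0.79]
lin cm [0.06 3.46 3.58] rot [ 0.1  0.1 -0. ] dist 0.05
lin cm [0.06 4.45 4.57] rot [ 0.1  0.1 -0. ] dist 0.064
```

```bash
python3 -m pendant '{"grip":[0.2,0.2,0.2,0.2,0.2,0.2,0.2,0.2,0.2,0.2],"linear":[[0,1.5,1.5],[0,3.0,3.1],[0,3.4,3.5],[0,3.6,3.7],[0,3.8,3.9],[0,4.0,4.1],[0,4.2,4.3],[0,4.35,4.45],[0,4.45,4.6],[0,4.45,4.6]],"delta_rot":[[0,0,0],[0,0,0],[0,0,0],[0,0,0],[0,0,0],[0,0,0],[0,0,0],[0,0,0],[0,0,0],[0,0,0]]}'; python3 -c "
from h import *
now(); s=cam('side'); face(s); crop(s,160,140,340,290,4,'pics/s11.png')"
```

```text
t: 16.42
tcp_pos: [0.5911, 0.1216, 0.1234]
tcp_rot: [0.343, 0.827, 0.411, 0.17]
force: [-1.8, 1.8, -1.0]
opening: 0.0753
t 16.43 tip(stand mm) [44.3 -3.7 54.9] pitch 44.9 jawx in stand [ 0.001  1.    -0.   ] F(stand) [-2.6  0.4 -1. ] open 0.0753 q [-0.95  0.68  0.55  2.06  1.19  0.43 -0.73]
158 z-angle 101.5 yaw 0.3 x at deck 0.0461 resid 0.001
```

View pics/s11.png

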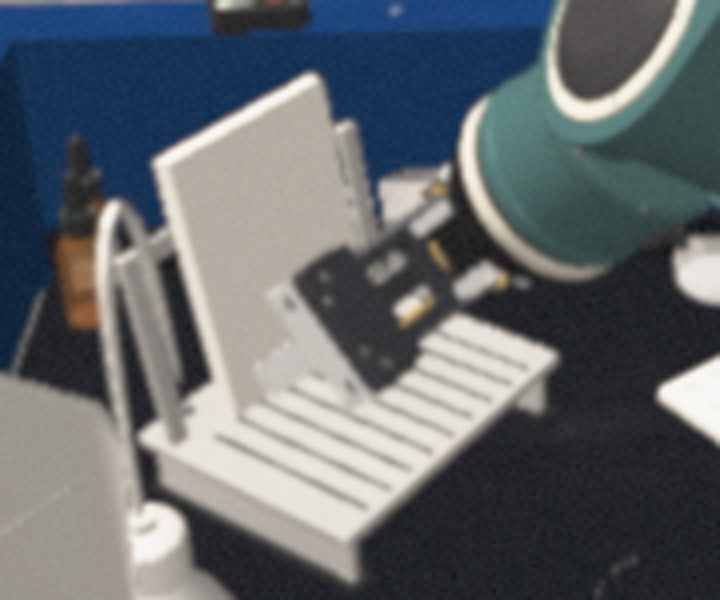

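The foot is moving in: lean 11.5°, foot face at 46 mm. I'll push about 3 mm more until it seats.

```bash
python3 -m pendant '{"grip":[0.2,0.2,0.2],"linear":[[0,0.1,0.1],[0,0.2,0.2],[0,0.2,0.2]],"delta_rot":[[0,0,0],[0,0,0],[0,0,0]]}'; python3 -c "
from h import *
now(); s=cam('side'); face(s)"
```

```text
t: 16.85
tcp_pos: [0.5932, 0.12, 0.1232]
tcp_rot: [0.343, 0.827, 0.411, 0.17]
force: [-3.7, 3.9, -1.2]
opening: 0.0755
t 16.85 tip(stand mm) [46.9 -3.6 54.7] pitch 45.0 jawx in stand [ 0.001  1.    -0.   ] F(stand) [-5.3  0.9 -1.2] open 0.0755 q [-0.95  0.68  0.55  2.06  1.19  0.42 -0.73]
145 z-angle 99.9 yaw 0.4 x at deck 0.0495 resid 0.001
```

It is seated: 99.9°, foot face at 49.5 mm, 5 N. I'll back off gently and straight.

```bash
python3 -m pendant '{"grip":[0.2,0.2,0.2,0.2,0.2,0.2,0.2,0.2,0.2,0.2,0.2],"linear":[[0,-0.1,-0.1],[0,-0.2,-0.2],[0,-0.4,-0.4],[0,-0.7,-0.7],[0,-1.5,-1.5],[0,-4,-4],[0,-5,-6],[0,-6,-11],[0,-7,-16],[0,-7,-18],[0,-7,-18]],"delta_rot":[[0,0,0],[0,0,0],[0,0,0],[0,0,0],[0,0,0],[0,0,0],[0,0,0],[0,0,0],[0,0,0],[0,0,0],[0,0,0]]}'; python3 - <<'E'
from h import *
now(); s=cam('side'); face(s); crop(s,160,140,340,290,4,'pics/s12.png')
t=cam("top"); crop(t,130,110,330,270,4,"pics/t12.png")
P=[S(onz(t,130+(U+.5)/4-.5,110+(V+.5)/4-.5,.19)) for U,V in((440,82),(593,195))]; print("top edge ends",np.round(P,3))
E
```

```text
t: 18.27
tcp_pos: [0.4516, 0.2281, 0.2015]
tcp_rot: [0.342, 0.827, 0.412, 0.171]
force: [0.0, 0.5, -0.2]
opening: 0.0751
t 18.27 tip(stand mm) [-131.3   -2.5  132.9] pitch 45.0 jawx in stand [-0.001  1.     0.001] F(stand) [-0.3  0.4 -0.2] open 0.0751 q [-1.23  0.41  0.42  2.16  0.96  0.79 -0.68]
249 z-angle 100.0 yaw -0.2 x at deck 0.0491 resid 0.001
top edge ends [[ 0.086  0.057  0.19 ]
 [ 0.085 -0.064  0.19 ]]
```

View pics/s12.png

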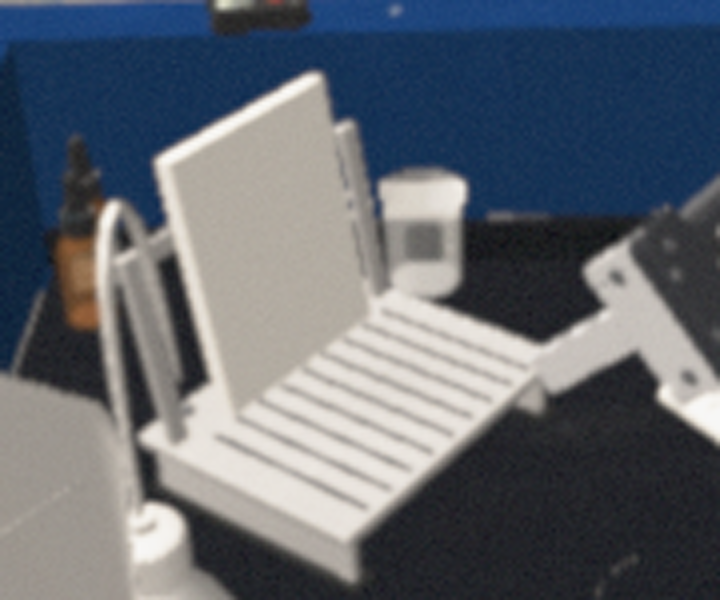

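View pics/t12.png

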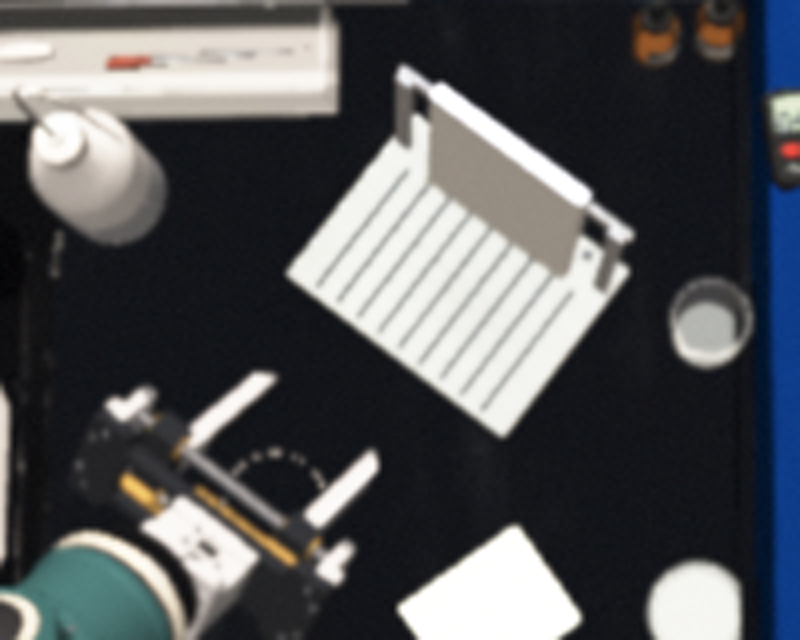

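The plate leans flat at 100.0°, with yaw about 0 and a sideways offset of about −3 mm. Its foot is close in, the robot is well clear, and the bystanders look unmoved. Handing in.

```bash
python3 -c "
from h import *
s=cam('side'); face(s)
from cell import ticket
print(ticket.hand_in())"
```

```text
249 z-angle 100.1 yaw 0.0 x at deck 0.0491 resid 0.001
the job is handed in; nothing more can be done
None
```

The spot plate is standing on its far edge, leaning back flat against the slats with its wells towards them, and the job is handed in. No verdict was reported.

I pushed the plate squarely until it butted against the backrest. I then lifted the overhanging near edge from below with two fingers, tipped it over in stages and backed off.

**What went wrong on the way:** my last press was above the rail and levered the lower edge out, to about 105° with its face roughly 11 mm from where it should be. That was just past the lean limit. I pushed the lower edge back in from low down until it seated, then retreated straight back.

**Last checks:**

| Check | Measured | Required |
|---|---|---|
| Angle of plate z axis from vertical | 100.1° | 95–105° |
| Square to backrest | about 0° off | within 5.7° (0.1 rad) |
| Far edge in front of the foot | about 6 mm (from the face fit) | within 20 mm |
| Sideways offset | about 3 mm | within 35 mm |

- **At rest:** two looks after the final retreat agreed.
- **Robot:** clear of the plate, with the tips more than 15 cm away and no force on the wrist beyond noise.
- **Bystanders:** the beaker, dish and wash bottle show no movement in the pictures. I did not measure them again after the final push.
- **Time:** about 18 s of the 61 s allowed.

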